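# Take the parts basket off its sprung-keeper hook and set it in the empty pot

### The job

The mesh parts basket has drained: press the hook's sprung keeper down and, while it is held open, draw the hanging basket off the peg, then lower it into the empty open drying pot so that it stands upright on the pot's floor. Keep the basket upright all the way, do not drop it in, and leave the two other pots and the tools on the bench where they are.

Things in the scene. Friction and masses are not known exactly. Their poses are not given: they have to be found in the camera images.
- basket: Round steel-mesh basket with brass watch wheels in it, to be moved. 52 mm diameter, body 40 mm high; a 6 mm wide stem rises from its middle to an upright aluminium handle plate with an eye (centre 92 mm up) that hangs on the stand's peg. Total height 112 mm, about 0.12 kg. Origin: centre of its underside, z up. On the stand its axes are parallel to the stand's.
- handle (a point): Middle of the basket's handle plate, on its axis 89.5 mm above the underside. Plate: 32 mm wide (basket's y), 8 mm thick (x), from 67 to 112 mm above the underside. Its two side edges, 32 mm apart along y, are flat and free over their full height for pinching. Hanging, the plate is 112 to 157 mm above the table.
- stand: Draining stand, fixed: base 155 x 110 x 8 mm (its x from -40 to +115 mm), post 16 mm thick and 150 mm high at x = +85 mm, level round 8 mm peg from the post along -x, 137 mm above the table. The basket hangs near x = 0 (a collar at x = +9 mm stops it behind); it comes off only along -x, roughly towards the robot, while the keeper is down. Origin: on the table under the hanging point, z up.
- hang (a point): Where the underside of the hanging basket is at the start (give or take 4 mm): stand x = 0, y = 0, 45 mm above the table. Axes of the stand.
- peg_tip (a point): Free end of the peg (centre of its end face), stand x = -16 mm, 137 mm above the table.
- keeper (a joint): The stand's sprung keeper, m pressed down: 0 closed (up), 0.020 fully down. A steel fork sliding vertically on the post: two tangs (point tangs) bar the basket's way off the peg, two flat wings (points wing_left, wing_right) are for pressing. Pressed 13 mm or more the tangs clear the plate; 15 to 18 mm is comfortable. Takes about 2 N to start, 6 N fully down; springs up at once when let go.
- tangs (a point): Midway between the tops of the keeper's two tangs, 125 mm above the table when closed: 13 mm higher than the lower edge of the handle plate, just in front of it. They stand at stand x = -14 to -10 mm, 7 to 12 mm either side of the middle. Once the basket has moved 20 mm along the stand's -x it is past them and the keeper may rise.
- wing_left (a point): Middle of the top face of the wing on the stand's +y side. Each wing: stand x from -32 to +14 mm, y from 19 to 55 mm, level, 3 mm thick, top 126 mm above the table when closed. Fingertips coming down on both sides of the handle plate press both wings while they pinch the plate, and can slide on them along -x. It moves with the keeper.
- wing_right (a point): The same for the wing on the stand's -y side. The basket's body hangs under the wings: do not raise it before it is at least 65 mm out along the stand's -x from the hanging point.
- pot_open: The empty open drying pot, where the basket goes: plain round aluminium, 72 mm outside and 66 mm inside diameter, 45 mm high, inner floor 5 mm above its underside. Loose, 0.35 kg. Origin: centre of its underside, z up.
- pot_covered: Another such pot with a flat knobbed lid on (76 mm diameter, 69 mm high to the top of the knob). Leave alone. Origin: centre of its underside.
- pot_full: Another such pot that already holds a basket like the hanging one, whose handle stands up to 117 mm above the table. Leave alone. Origin: centre of its underside.
- loupe: Bystander: black eye loupe standing upright, 34 mm diameter, 34 mm high. Origin: centre of its underside.
- tweezers: Bystander: steel tweezers lying flat, 117 mm long, 10 mm high. Origin: under their middle.
- clock_wheel: Bystander: brass toothed wheel lying flat, 55 mm diameter, 10 mm high. Origin: centre of its underside.
- file: Bystander: file with a wooden handle lying flat, 155 mm long, 16 mm high. Origin: under where handle and blade meet.
- movement_holder: Bystander: small steel movement holder with a brass movement on it, 50 x 22 mm with a 30 mm screw at one end, 22 mm high. Origin: centre of its underside.
There are look-alikes about, which are no part of the job. Leave any pink look-alike of the basket alone. What is shaped like the stand but pink is not meant.

How it is judged:
By the outcome, as a careful person would: the job done as asked, in the order asked, and still so for the second after the job is handed in, with the robot touching nothing.
It also fails if it takes over 51 s, if anything falls off the work surface, if the arm or the gripper's body presses on something with over 40 N, if the wrist force passes 120 N, or if a joint passes its speed limit or range.

### The arm

A 6-joint arm with a two-finger parallel gripper is mounted at the origin on the work surface. World frame = base frame: x ahead of the robot, y to its left, z up, the work surface at z = 0. Lengths are in m, angles in rad, forces in N, time in s.
With the tool pointing down it reaches from about 0.425 to 0.95 m from the base axis. Payload 3.5 kg.
Tool frame: the origin (TCP) lies on the centre line of the jaws, within the pads' length; the fingertips stand 14 mm ahead of it and the grasp point (between the pads) lies 5 mm behind it (ctrl.finger_overhang is the distance from the TCP to the fingertips, in m); z points along the fingers, y is the line along which they close (so a half turn about z gives the same grasp; the last joint's range is limited). The gripper opens to 85 mm and grips with 20 to 120 N. Pads are 22 mm wide; open, the fingers measure 114 mm over their backs; the gripper's body (76 mm by 85 mm) begins 54 mm behind the grasp point. The pads swing forward as they close: fully open they stand 13 mm farther back than shut.
Start: joints at [-1.427, 0.286, 1.577, -0, 1.279, -0.15], TCP at [0.195, -0.646, 0.22] pointing down, gripper open.
Joint ranges: [-2.77, 2.77], [-0.9, 2.22], [0.21, 2.48], [-1.53, 4.67], [0.24, 2.81], [-2.84, 2.84]. Speed limits (rad/s): [2.79, 2.79, 3.14, 3.14, 3.14, 3.14].

### API

Orientations are given as a unit quaternion [x, y, z, w].
In Python, from plant import ctrl gives the robot as it stands.
- The arm moves only by the tool send_rows, never from a script. Its argument "moves" is text: rows parted by semicolons, each of 7 numbers parted by spaces: the turn, a rotation vector about the tool's x, y, z in units of 360 degrees (1.0 is 360 degrees), then the shift along the tool's x, y, z in units of 20 cm (1.0 is 20 cm), then the gripper's target within -1 to 1 (fully open at 1, half-way at 0, shut at -1). A call has 1 to 12 rows; each row is the pose to reach, as a shift and turn from the pose commanded when the call began, along the tool's axes at that moment, turning the shorter way round; what a row does not reach only later rows make up. A row lasts 1/8 s, in which the tool goes at most 62.5 mm and 10.7 degrees, less where a joint would pass 70% of its speed; a pose out of reach is approached as far as the arm can. A call with a number of a shift or a turn outside -1 to 1 is refused whole. A call with a gripper value outside its range is refused whole. The fingers move at their own pace and stop on an object; "newtons" is the grip in N (left out, the last holds). Time passes only in rows, so rows that repeat a pose let the fingers close. It gives the time, the measured TCP pose, the force, the opening and the grip force at its end, in the units of the state.
- ctrl.get_state(): the state, without advancing time (a new reading comes with each control period).
- ctrl.read_camera(name): name is "side" or "top"; returns a dict with "image" (400x640x3 uint8, red, green, blue), "fovy" (degrees; the focal length in pixels is half the picture's height over the tangent of half this angle, whatever the lens; pixels are square), "cx", "cy" (the principal point, pixels), "distortion" ([k1, k2, p1, p2, k3] as OpenCV has them; the pictures are not rectified), "extrinsics" (4x4, takes a point from camera to world coordinates). Camera axes: x right, y up, looking along -z (the intrinsics and any distortion apply to the point x, -y, -z); pixel columns grow to the right and rows downward; lengths in m; the calibration is good to about 2 mm. A picture is of the moment at which its call begins. There is no depth.
- ctrl.sign_off(): hands the job in; it is judged then, once.
The state is a dict: "time": time; "qpos": joint angles; "dq": joint speeds; "joint_efforts": joint torques, N m; "eef_pos": TCP position; "tcp_rot": TCP orientation; "contact_force": force on the tool from outside, world axes, zero at the start; "wrist_torque": the same for the moment, N m; "opening": opening from 0.0 (shut) to 1.0 (fully open); "finger_force": force on a finger pad.
Only numpy, scipy, OpenCV 4.12 (cv2) and the standard library are available. Lean on these libraries where they do the work, as an engineer would, in place of code of your own. Each camera call takes 0.05 s, during which the arm holds its last target. There are 200 camera calls.

## Working session

There is one attempt and no reset: what is moved stays moved. The work goes in short steps, Python scripts to look and compute and a tool call to move; the robot and the scene stay as the last step left them, time stands still between calls to the robot, and variables do not carry over. Pictures are saved under pics/ and viewed, at most 10 in all, crops included, and the job is handed in when it is done.

Besides the shell and the picture viewer there is one more tool, called after "Emit:" as name(argument=value, ...) on one line, values as JSON. send_rows: Moves the arm, as the interface text tells. Its arguments: {"type":"object","properties":{"moves":{"type":"string"},"newtons":{"type":"number"}},"required":["moves"]}

```bash
mkdir -p pics; ls
cat > h.py <<'E'
import numpy as np, cv2, pickle
from plant import ctrl
def snap(n,tag):
    d=ctrl.read_camera(n); cv2.imwrite(f'pics/{tag}.png',cv2.cvtColor(d['image'],cv2.COLOR_RGB2BGR)); pickle.dump(d,open(f'{tag}.pkl','wb')); return d
def load(tag): return pickle.load(open(f'{tag}.pkl','rb'))
def K(d):
    f=200/np.tan(np.radians(d['fovy'])/2); return np.array([[f,0,d['cx']],[0,f,d['cy']],[0,0,1.]])
def ray(d,uv):
    p=cv2.undistortPoints(np.array([[uv]],float),K(d),np.array(d['distortion'],float))[0,0]
    E=np.array(d['extrinsics']); return E[:3,3],E[:3,:3]@np.array([p[0],-p[1],-1])
def onz(d,uv,z):
    o,r=ray(d,uv); return o+r*(z-o[2])/r[2]
def proj(d,P):
    E=np.array(d['extrinsics']); q=(np.array(P,float).reshape(-1,3)-E[:3,3])@E[:3,:3]; q=q*[1,-1,-1]
    return cv2.projectPoints(q,np.zeros(3),np.zeros(3),K(d),np.array(d['distortion'],float))[0][:,0]
def two(d1,u1,d2,u2):
    o1,a=ray(d1,u1);o2,b=ray(d2,u2); s=np.linalg.lstsq(np.c_[a,-b],o2-o1,rcond=None)[0]
    p,q=o1+a*s[0],o2+b*s[1]; return (p+q)/2,np.linalg.norm(p-q)
E
python3 - <<'E'
from h import *
for n in('top','side'):
    d=snap(n,n+'0'); print(n,d['fovy'],np.round(d['extrinsics'],3).tolist(),d['distortion'])
s=ctrl.get_state();print(s)
E
```

```text
pics
top 48.01065672242288 [[-0.038, 0.979, -0.202, 0.149], [-0.999, -0.037, 0.006, -0.009], [-0.002, 0.202, 0.979, 1.371], [0.0, 0.0, 0.0, 1.0]] [-0.01122617  0.          0.          0.          0.        ]
side 54.576341939692384 [[-0.972, 0.175, -0.159, 0.294], [-0.237, -0.715, 0.658, 0.581], [0.002, 0.677, 0.736, 0.762], [0.0, 0.0, 0.0, 1.0]] [-0.03787939  0.          0.          0.          0.        ]
{'time': 0.1, 'qpos': array([-1.42702299e+00,  2.87123488e-01,  1.57801882e+00, -2.89726011e-05,
        1.27863045e+00, -1.50035475e-01]), 'dq': array([-0.00104738, -0.00216044, -0.004095  , -0.00052903,  0.00125748,
        0.00087161]), 'joint_efforts': array([ 2.34166500e-04, -4.07297087e+01, -2.93699008e+01, -1.24732637e-04,
        3.43014894e-03,  5.31409476e-07]), 'eef_pos': array([ 0.1953883 , -0.64545329,  0.21876097]), 'tcp_rot': array([ 9.89227739e-01,  1.46380642e-01, -1.04547543e-05, -1.09009069e-03]), 'contact_force': array([-0.41319196, -0.03682898,  0.45501821]), 'wrist_torque': array([-0.01901046,  0.02263339, -0.01786586]), 'finger_force': 0.0, 'opening': 1.001926446311904}
```

View pics/top0.png

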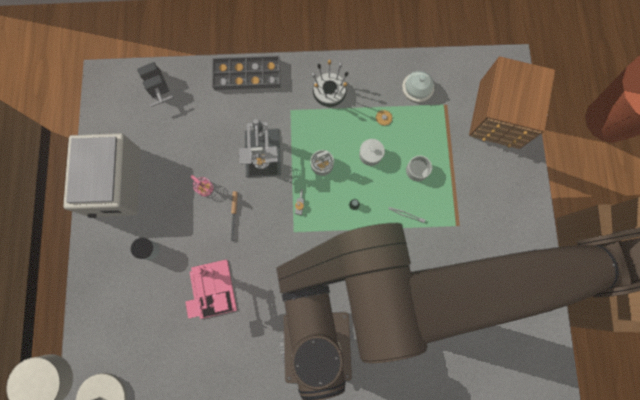

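View pics/side0.png

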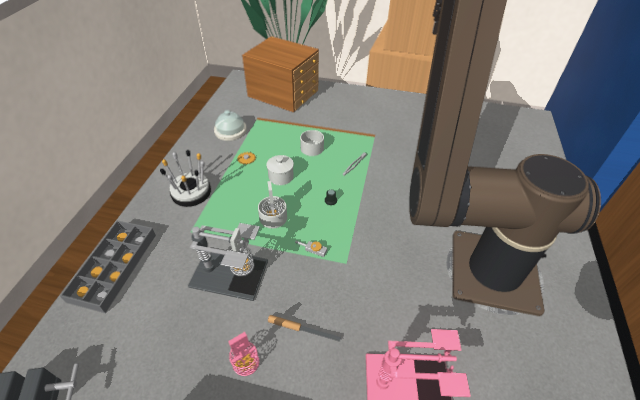

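The top view shows three pots: (321,161), (372,151) and (419,167). The one at (419,167) is empty and open, while (321,161) holds a basket and (372,151) has a lid. The grey stand with the hanging basket is at (261,150). The pink stand (210,290) and pink basket (204,187) are look-alikes. I'll confirm this in one enlarged crop.

Run:
```python
from h import *
t=cv2.imread('pics/top0.png');s=cv2.imread('pics/side0.png')
a=cv2.resize(t[110:190,230:290],(390,520),interpolation=cv2.INTER_CUBIC)
b=cv2.resize(s[215:305,185:275],(400,400),interpolation=cv2.INTER_CUBIC)
c=cv2.resize(t[140:190,390:450],(400,333),interpolation=cv2.INTER_CUBIC)[:120+80]
o=np.zeros((600,790,3),np.uint8);o[:520,:390]=a;o[:400,390:]=b;o[400:,390:]=c
cv2.imwrite('pics/crop1.png',o)
```

```text
(no output)
```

View pics/crop1.png

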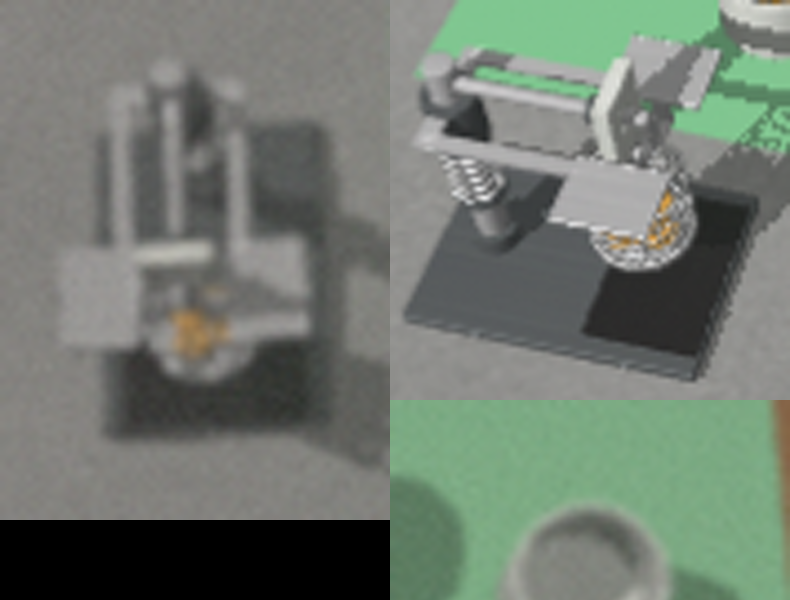

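```bash
cat > fit.py <<'E'
from h import *
T=load('top0');S=load('side0')
t=lambda X,Y:(T,(230+X/6.5-.5,110+Y/6.5-.5)); s=lambda X,Y:(S,(185+(X-390)/4.444-.5,215+Y/4.444-.5))
pts=[(t(105,438),-40,55,8),(t(325,435),-40,-55,8),(t(62,250),14,55,126),(t(68,347),-32,55,126),(t(140,245),14,19,126),(t(138,347),-32,19,126),(t(308,238),14,-55,126),(t(310,335),-32,-55,126),
(s(405,318),115,55,8),(s(692,380),-40,55,8),(s(758,195),-40,-55,8),(s(548,220),14,55,126),(s(645,236),-32,55,126),(s(668,172),-32,19,126),(s(718,50),-32,-55,126),(s(628,35),14,-55,126),(s(695,108),-32,-19,126)]
W=np.array([onz(p[0][0],p[0][1],p[3]/1000) for p in pts])[:,:2];L=np.array([p[1:3] for p in pts])/1000.
def fit(W,L):
    w,l=W-W.mean(0),L-L.mean(0); a=np.arctan2((l[:,0]*w[:,1]-l[:,1]*w[:,0]).sum(),(l*w).sum())
    R=np.array([[np.cos(a),-np.sin(a)],[np.sin(a),np.cos(a)]]);o=W.mean(0)-R@L.mean(0);return a,R,o
for sel in(slice(0,8),slice(8,17),slice(0,17)):
    a,R,o=fit(W[sel],L[sel]);print(np.degrees(a),o,np.round(1000*(W[sel]-L[sel]@R.T-o)).tolist())
# pot: top rim by circle
for d,n,b in((T,'t',(400,440,148,190)),(S,'s',(292,332,122,162))):
    im=d['image'][b[2]:b[3],b[0]:b[1]]; hsv=cv2.cvtColor(im,cv2.COLOR_RGB2HSV)
    m=((hsv[...,1]<60)).astype(np.uint8)
    c=max(cv2.findContours(m,0,1)[0],key=cv2.contourArea); print(n,cv2.boundingRect(c),b)
    print('\n'.join(''.join('#' if v else '.' for v in r) for r in m))
E
python3 fit.py
```

```text
-0.1073644044252235 [0.55714885 0.14978241] [[-2.0, -1.0], [-4.0, 3.0], [0.0, -0.0], [1.0, -3.0], [1.0, 1.0], [-0.0, 2.0], [2.0, -0.0], [2.0, -1.0]]
1.9001516970043886 [0.56081352 0.15223685] [[-3.0, -1.0], [0.0, 2.0], [-0.0, 0.0], [-1.0, -1.0], [1.0, -1.0], [2.0, -0.0], [1.0, 1.0], [0.0, 0.0], [1.0, 0.0]]
1.2295077152379623 [0.55910269 0.15122046] [[-2.0, -1.0], [-7.0, 2.0], [-1.0, -2.0], [0.0, -4.0], [-0.0, -1.0], [-2.0, 1.0], [-2.0, -2.0], [-1.0, -1.0], [-2.0, 1.0], [1.0, 2.0], [2.0, 1.0], [0.0, 1.0], [2.0, -1.0], [3.0, 0.0], [3.0, 1.0], [2.0, 2.0], [3.0, 1.0]]
t (5, 7, 29, 27) (400, 440, 148, 190)
........................................
........................................
........................................
........................................
........................................
........................................
........................................
...............##########...............
.............##############.............
............################............
...........##################...........
..........####################..........
[... 2208 characters left out ...]
...
........########################........
........########################........
........########################........
.........#######################........
.........#######################........
.........#######################........
.........######################.........
..........####################..........
...........##################...........
.............##############.............
...............##########...............
........................................
........................................
........................................
........................................
#.......................................
##......................................
```

Run:
```python
from h import *
T=load('top0');S=load('side0')
for d,u,v0,v1 in((T,419.2,154.7,181.6),(S,311.8,129.7,155.6)):
    f=onz(d,(u,v0),.045);n=onz(d,(u,v1),0)
    c=np.array(d['extrinsics'])[:2,3]; k=(f[:2]-c)/np.linalg.norm(f[:2]-c)
    print(f[:2]-.036*k, n[:2]+.036*k)
print(ctrl.get_state()['qpos'])
```

```text
[ 0.5277292  -0.31415476] [ 0.50950905 -0.36304204]
[ 0.52005293 -0.33223776] [ 0.52085209 -0.33481483]
[-1.42702299e+00  2.87123488e-01  1.57801882e+00 -2.89726011e-05
  1.27863045e+00 -1.50035475e-01]
```

```bash
cat >> h.py <<'E'
from scipy.spatial.transform import Rotation as Ro
def to(pos,yaw,frm=None):
    # tool down, tool y axis along world direction yaw+90deg (or the half turn, whichever nearer)
    s=ctrl.get_state(); R=Ro.from_quat(s['tcp_rot']); p=s['eef_pos'] if frm is None else np.array(frm)
    best=None
    for k in(0,180):
        G=Ro.from_euler('z',yaw+k,degrees=True)*Ro.from_euler('x',180,degrees=True)
        r=(R.inv()*G).as_rotvec()/(2*np.pi)
        if best is None or np.linalg.norm(r)<np.linalg.norm(best): best=r
    print('turn',np.round(best,4),'shift',np.round(R.inv().apply(np.array(pos)-p)/.2,4),'at',np.round(p,4),'yaw/tilt',np.round(R.as_euler('ZYX',degrees=True),2),'q',np.round(s['qpos'],3),'F',np.round(s['contact_force'],1),'op',round(s['opening'],3))
E
python3 - <<'E'
from h import *
T=load('top0');S=load('side0')
t=lambda X,Y:(230+X/6.5-.5,110+Y/6.5-.5); s=lambda X,Y:(185+(X-390)/4.444-.5,215+Y/4.444-.5)
print('plate top ends',onz(T,t(135,253),.157),onz(T,t(212,248),.157),'side top near', onz(S,s(623,62),.157))
print('pot top cam', onz(T,(419.5,154.7),.045)[0]-.036, onz(T,(418.,181.6),0)[0]+.036, onz(T,(433.4,167.5),.045)[1]+.036,onz(T,(404.6,170),.045)[1]-.036, onz(T,(404.6,170),0)[1]-.036)
print('full/covered',onz(T,(321,161),.045),onz(T,(372,151),.045))
print(ctrl.finger_overhang)
to((.56,.152,.22),1.2)
E
```

```text
plate top ends [0.55817483 0.16720771 0.157     ] [0.55915398 0.13364291 0.157     ] side top near [0.55934271 0.13734039 0.157     ]
pot top cam 0.5197223684947417 0.5176245257746576 -0.34080341414371484 -0.32397157993188347 -0.33345369080260207
full/covered [ 0.54710449 -0.03353908  0.045     ] [ 0.57317777 -0.19210962  0.045     ]
0.014
turn [-0.0003 -0.      0.0434] shift [ 2.8997e+00 -3.2884e+00  1.8000e-03] at [ 0.1954 -0.6455  0.2188] yaw/tilt [ 1.6830e+01 -2.0000e-02 -1.7988e+02] q [-1.427  0.287  1.578 -0.     1.279 -0.15 ] F [-0.4 -0.   0.5] op 1.002
```

Emit:
send_rows(moves="0 0 0 0.2 -0.2 0.0 1; 0 0 0 0.4 -0.4 0 1; 0 0 0 0.6 -0.6 0 1; 0 0 0 0.8 -0.8 0 1; 0 0 0 0.95 -0.95 0 1; 0 0 0 0.95 -0.95 0 1", newtons=20)

```text
time: 0.85
eef_pos: [0.3233, -0.4067, 0.2196]
tcp_rot: [0.989, 0.148, -0.0, -0.0]
contact_force: [-0.3, -0.2, -0.6]
opening: 0.998
finger_force: 0.0
```

Emit:
send_rows(moves="0 0 0 0.2 -0.2 0.0 1; 0 0 0 0.4 -0.4 0 1; 0 0 0 0.6 -0.6 0 1; 0 0 0 0.8 -0.8 0 1; 0 0 0 0.95 -0.95 0 1; 0 0 0 0.95 -0.95 0 1")

```text
time: 1.6
eef_pos: [0.4499, -0.1711, 0.2198]
tcp_rot: [0.989, 0.148, -0.0, -0.0]
contact_force: [-0.1, -0.5, -0.5]
opening: 0.998
finger_force: 0.0
```

```bash
python3 -c "
from h import *
to((.559,.151,.22),1.2)"
```

```text
turn [-0.      0.0001  0.044 ] shift [ 9.935e-01 -1.380e+00 -1.100e-03] at [ 0.4499 -0.1711  0.2198] yaw/tilt [ 1.7040e+01  2.0000e-02 -1.7999e+02] q [-0.575 -0.152  2.039 -0.     1.255  0.699] F [-0.1 -0.5 -0.5] op 0.998
```

Emit:
send_rows(moves="0 0 0 0.16 -0.19 0.0 1; 0 0 0 0.32 -0.38 0 1; 0 0 0.01 0.48 -0.57 0 0.8; 0 0 0.02 0.64 -0.76 0 0.6; 0 0 0.03 0.75 -0.95 0 0.4; 0 0 0.044 0.75 -0.95 0 0.3; 0 0 0.044 0.75 -0.95 0 0.3; 0 0 0.044 0.75 -0.95 0 0.3")

```text
time: 2.6
eef_pos: [0.5379, 0.0516, 0.2198]
tcp_rot: [1.0, 0.008, -0.0, 0.0]
contact_force: [-0.5, 0.4, -0.5]
opening: 0.651
finger_force: 0.0
```

```bash
python3 -c "
from h import *
to((.559,.151,.22),1.2)
snap('side','side1');snap('top','top1');print(ctrl.finger_overhang)"
```

```text
turn [ 0.      0.0001 -0.0007] shift [ 0.1139 -0.4954 -0.0011] at [0.5379 0.0516 0.2198] yaw/tilt [9.5000e-01 2.0000e-02 1.7998e+02] q [-0.092 -0.011  1.908 -0.     1.245  1.462] F [-0.5  0.4 -0.5] op 0.651
0.014
```

View pics/side1.png

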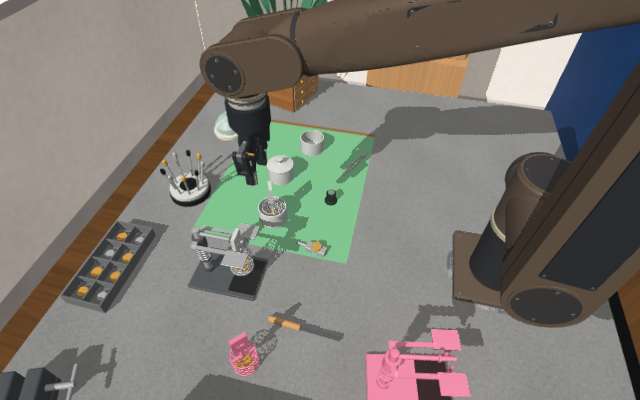

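Emit:
send_rows(moves="0 0 0 0.03 -0.12 0 0.3; 0 0 0 0.06 -0.25 0 0.3; 0 0 0 0.09 -0.38 0 0.3; 0 0 0 0.114 -0.495 0 0.3; 0 0 0 0.114 -0.495 0 0.3; 0 0 0 0.114 -0.495 0.15 0.3; 0 0 0 0.114 -0.495 0.26 0.3; 0 0 0 0.114 -0.495 0.26 0.3")

```text
time: 3.7
eef_pos: [0.5573, 0.1511, 0.1658]
tcp_rot: [1.0, 0.008, -0.002, 0.0]
contact_force: [-0.0, -0.0, -0.4]
opening: 0.65
finger_force: 0.0
```

Run:
```python
from h import *
to((.559,.151,.124),1.2)
snap('side','side2');snap('top','top2')
t=cv2.imread('pics/top2.png');s=cv2.imread('pics/side2.png')
o=np.zeros((480,800,3),np.uint8);o[:,:480]=cv2.resize(s[190:310,170:290],(480,480),interpolation=2);o[:,480:]=cv2.resize(t[90:210,210:290],(320,480),interpolation=2)
cv2.imwrite('pics/crop2.png',o)
```

```text
turn [ 0.0001  0.0008 -0.0007] shift [0.0097 0.0005 0.2088] at [0.5573 0.1511 0.1658] yaw/tilt [  0.94   0.28 179.96] q [ 0.089  0.127  1.866 -0.     1.154  1.644] F [-0.  -0.  -0.4] op 0.65
```

View pics/crop2.png

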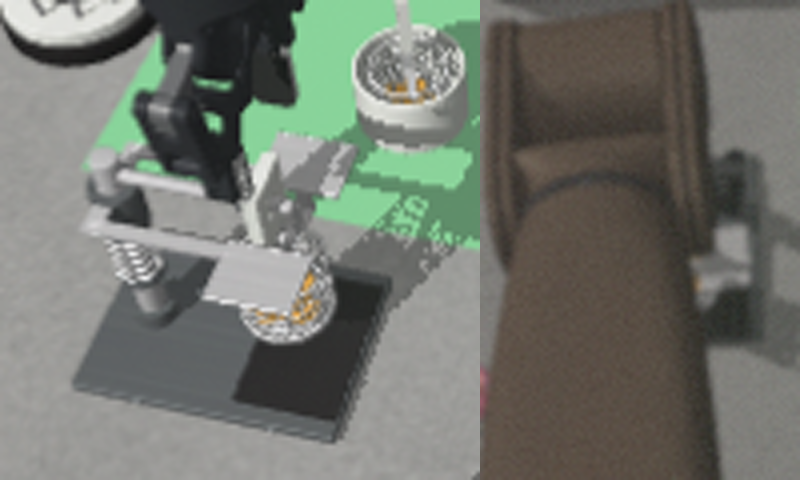

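Run:
```python
from h import *
S=load('side2')
f=lambda P:np.round((proj(S,P)-[170,190]+.5)*4).tolist()
print('tip corners',f([(x,y,.152) for x in(.546,.568) for y in(.179,.193)]), 'higher',f([(.546,.179,.158)]))
print('plate top corners',f([(x,y,.157) for x in(.555,.563) for y in(.135,.167)]),'wing+ corners',f([(.559+x,.151+y,.126) for x in(-.032,.014) for y in(.019,.055)]))
```

```text
tip corners [[266.0, 232.0], [255.0, 255.0], [224.0, 223.0], [212.0, 246.0]] higher [[264.0, 224.0]]
plate top corners [[279.0, 154.0], [256.0, 203.0], [265.0, 151.0], [241.0, 200.0]] wing+ corners [[315.0, 256.0], [290.0, 315.0], [230.0, 238.0], [202.0, 296.0]]
```

Run:
```python
from h import *
s=cv2.imread('pics/side2.png')
o=cv2.resize(s[200:260,200:265],(780,600)[0:2] if 0 else (650,600),interpolation=cv2.INTER_NEAREST)
o=np.clip(o.astype(float)*1.8+15,0,255).astype(np.uint8)
cv2.imwrite('pics/crop3.png',o)
```

```text
(no output)
```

View pics/crop3.png

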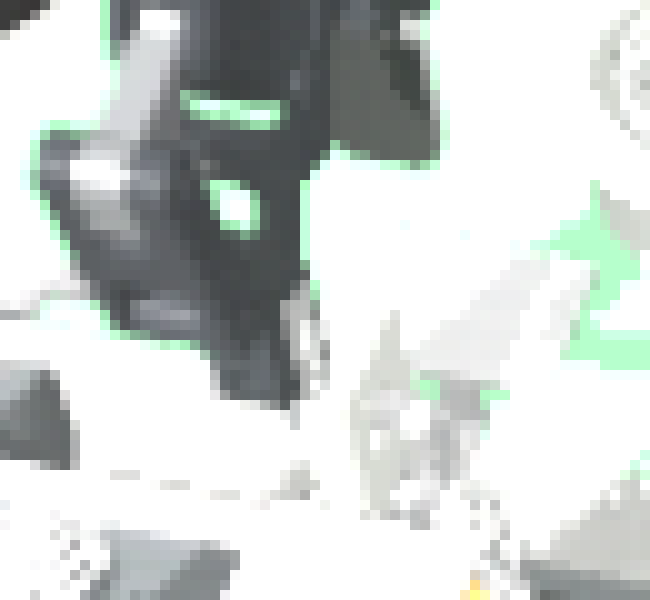

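Run:
```python
from h import *
S=load('side1');S2=load('side2')
for d,c,b in((S,(.5379,.0516,.2198),(230,140,290,200)),(S2,(.5573,.1511,.1658),(200,195,265,255))):
    c=np.array(c)
    for dz in(-.014,-.004,.01,.02): print(dz,np.round(proj(d,[c+[-.011,.0415,dz],c+[.011,.0415,dz],c+[-.011,-.0275,dz],c+[.011,-.0275,dz]])).tolist())
    g=cv2.cvtColor(d['image'],cv2.COLOR_RGB2GRAY)[b[1]:b[3],b[0]:b[2]]
    print('\n'.join(''.join('#' if v<75 else '.' for v in r) for r in g))
```

```text
-0.014 [[257.0, 199.0], [246.0, 197.0], [268.0, 176.0], [258.0, 174.0]]
-0.004 [[256.0, 196.0], [246.0, 194.0], [267.0, 172.0], [257.0, 171.0]]
0.01 [[256.0, 190.0], [245.0, 189.0], [267.0, 167.0], [257.0, 166.0]]
0.02 [[255.0, 187.0], [244.0, 185.0], [266.0, 164.0], [256.0, 162.0]]
........###############################.....................
........#####...#####################.......................
........####....#####################.......................
.........###....#####################.......................
.........##.....#####################.......................
.........##.....#####################.......................
...............######################.......................
...............######################.......................
...............######################.......................
..............####################..........................
..............####################..........................
.............######################.........................
...####.....####..##################........................
...###......####.......
[... 6387 characters left out ...]
........................................
#######..........................................................
.....##..........................................................
.................................................................
.................................................................
.................................................................
.................................................................
.................................................................
.................................................................
.................................................................
.................................................................
```

Emit:
send_rows(moves="0 0 0 0.01 0 0.06 0.3; 0 0 0 0.01 0 0.12 0.3; 0 0 0 0.01 0 0.12 0.3; 0 0 0 0.01 0 0.12 0.3")

```text
time: 4.3
eef_pos: [0.5608, 0.1525, 0.1439]
tcp_rot: [1.0, 0.009, -0.0, 0.0]
contact_force: [0.3, -0.4, 0.7]
opening: 0.647
finger_force: 0.0
```

Emit:
send_rows(moves="0 0 0 0 0 0.02 0.3; 0 0 0 0 0 0.04 0.3; 0 0 0 0 0 0.04 0.3; 0 0 0 0 0 0.04 0.3")

```text
time: 4.8
eef_pos: [0.5608, 0.1524, 0.1361]
tcp_rot: [1.0, 0.009, 0.0, -0.0]
contact_force: [-0.6, -0.3, -0.6]
opening: 0.647
finger_force: 0.0
```

Run:
```python
from h import *
to((.559,.151,.124),1.2)
d=snap('side','side3')
o=cv2.resize(cv2.imread('pics/side3.png')[190:290,180:280],(600,600),interpolation=2)
cv2.imwrite('pics/crop4.png',np.clip(o*1.3,0,255).astype(np.uint8))
```

```text
turn [-0.     -0.     -0.0006] shift [-0.0094  0.007   0.0603] at [0.5608 0.1524 0.1361] yaw/tilt [ 1.0e+00 -1.0e-02 -1.8e+02] q [ 0.091  0.165  1.881 -0.     1.095  1.644] F [-0.6 -0.3 -0.6] op 0.647
```

View pics/crop4.png

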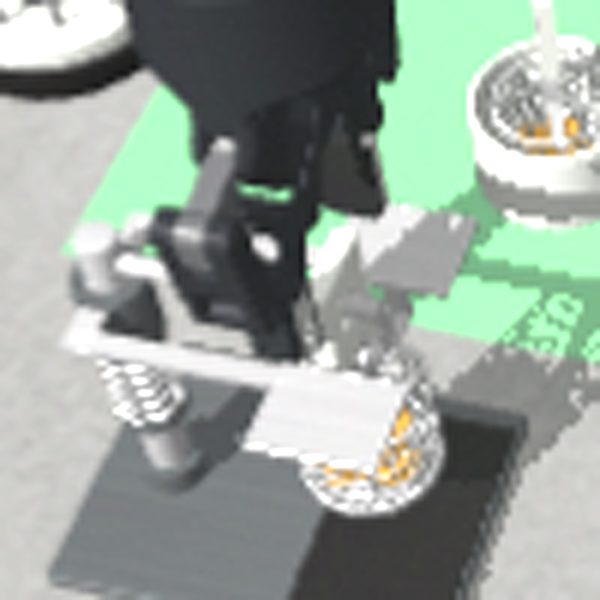

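Emit:
send_rows(moves="0 0 0 -0.005 0.005 0.02 0.3; 0 0 0 -0.005 0.005 0.04 0.3; 0 0 0 -0.005 0.005 0.05 0.3; 0 0 0 -0.005 0.005 0.05 0.3")

```text
time: 5.35
eef_pos: [0.5596, 0.1514, 0.1257]
tcp_rot: [1.0, 0.009, -0.0, 0.0]
contact_force: [-0.3, 0.1, 0.4]
opening: 0.647
finger_force: 0.0
```

Emit:
send_rows(moves="0 0 0 0 0 0.02 0.3; 0 0 0 0 0 0.03 0.3; 0 0 0 0 0 0.03 0.3; 0 0 0 0 0 0.03 0.3")

```text
time: 5.85
eef_pos: [0.5599, 0.1514, 0.1201]
tcp_rot: [1.0, 0.009, 0.0, -0.0]
contact_force: [0.1, -0.2, -0.4]
opening: 0.65
finger_force: 0.0
```

Emit:
send_rows(moves="0 0 0 0 0 0.02 0.3; 0 0 0 0 0 0.03 0.3; 0 0 0 0 0 0.03 0.3; 0 0 0 0 0 0.03 0.3")

```text
time: 6.35
eef_pos: [0.5598, 0.1514, 0.114]
tcp_rot: [1.0, 0.009, -0.0, -0.0]
contact_force: [0.0, -0.1, 0.4]
opening: 0.649
finger_force: 0.0
```

Emit:
send_rows(moves="0 0 0 0 0 0.02 0.3; 0 0 0 0 0 0.03 0.3; 0 0 0 0 0 0.03 0.3; 0 0 0 0 0 0.03 0.3")

```text
time: 6.85
eef_pos: [0.5602, 0.1514, 0.1085]
tcp_rot: [1.0, 0.009, 0.001, -0.0]
contact_force: [1.3, -1.2, 1.7]
opening: 0.649
finger_force: 1.1
```

Run:
```python
from h import *
to((.559,.151,.124),1.2)
d=snap('side','side4')
o=cv2.resize(cv2.imread('pics/side4.png')[190:290,180:280],(600,600),interpolation=2)
cv2.imwrite('pics/crop5.png',np.clip(o*1.3,0,255).astype(np.uint8))
```

```text
turn [-0.     -0.0002 -0.0006] shift [-0.0061  0.0021 -0.0775] at [0.5602 0.1514 0.1085] yaw/tilt [ 9.9000e-01 -6.0000e-02 -1.7999e+02] q [0.089 0.197 1.901 0.    1.043 1.643] F [ 1.3 -1.2  1.7] op 0.649
```

View pics/crop5.png

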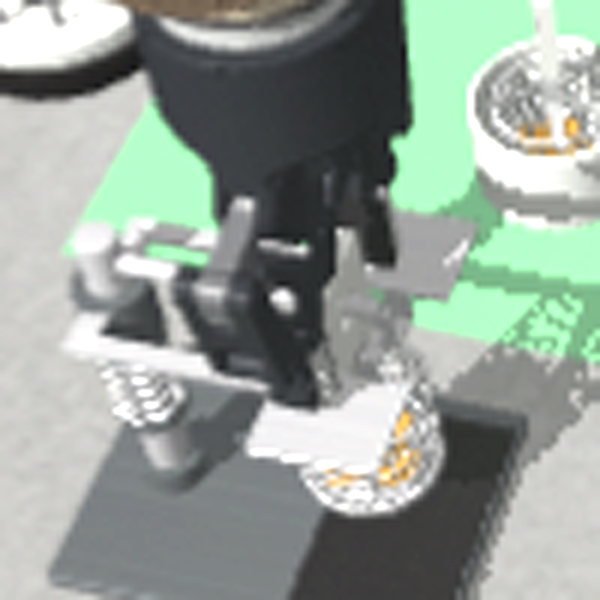

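Run:
```python
from h import *
d=load('side4')
p=lambda X,Y:(180+X/6-.5,190+Y/6-.5)
print('near tip R,L corners',onz(d,p(319,406),.126),onz(d,p(272,398),.126))
print('far tip R',onz(d,p(397,264),.126),'far L',onz(d,p(370,262),.126))
print('near wing corners',[onz(d,p(*q),.126)[:2].round(4) for q in((243,450),(375,472),(405,390))])
print('far',[onz(d,p(*q),.126)[:2].round(4) for q in((447,300),(480,220))])
print('plate top near R?',onz(d,p(345,230),.157))
```

```text
near tip R,L corners [0.55428584 0.18588305 0.126     ] [0.57070041 0.18662134 0.126     ]
far tip R [0.55019362 0.12300896 0.126     ] far L [0.55967502 0.12442575 0.126     ]
near wing corners [array([0.572 , 0.2082]), array([0.527 , 0.2059]), array([0.5288, 0.1729])]
far [array([0.5279, 0.1338]), array([0.5286, 0.0972])]
plate top near R? [0.55979421 0.13579577 0.157     ]
```

Emit:
send_rows(moves="0 0 0 -0.005 0 0.02 0.3; 0 0 0 -0.005 0 0.04 0.3; 0 0 0 -0.005 0 0.055 0.3; 0 0 0 -0.005 0 0.055 0.3; 0 0 0 -0.005 0 0.055 0.3")

```text
time: 7.52
eef_pos: [0.5594, 0.1514, 0.0975]
tcp_rot: [1.0, 0.009, 0.001, -0.0]
contact_force: [3.3, 0.5, 4.8]
opening: 0.648
finger_force: 2.1
```

Emit:
send_rows(moves="0 0 0 0 0 0 0.1; 0 0 0 0 0 0 -0.1; 0 0 0 0 0 0 -0.3; 0 0 0 0 0 0 -0.5; 0 0 0 0 0 0 -0.5; 0 0 0 0 0 0 -0.5;0 0 0 0 0 0 -0.5", newtons=25)

```text
time: 8.4
eef_pos: [0.5581, 0.151, 0.0969]
tcp_rot: [1.0, 0.009, -0.001, 0.0]
contact_force: [-0.3, -0.7, 5.4]
opening: 0.371
finger_force: 26.2
```

Run:
```python
from h import *
to((.559,.151,.124),1.2)
d=snap('side','side5')
o=cv2.resize(cv2.imread('pics/side5.png')[190:290,180:280],(600,600),interpolation=2)
cv2.imwrite('pics/crop6.png',np.clip(o*1.3,0,255).astype(np.uint8))
```

```text
turn [ 0.0001  0.0003 -0.0005] shift [ 0.0042  0.0003 -0.1355] at [0.5581 0.151  0.0969] yaw/tilt [1.0100e+00 1.2000e-01 1.7996e+02] q [ 8.900e-02  2.100e-01  1.910e+00 -1.000e-03  1.024e+00  1.643e+00] F [-0.3 -0.7  5.4] op 0.371
```

View pics/crop6.png

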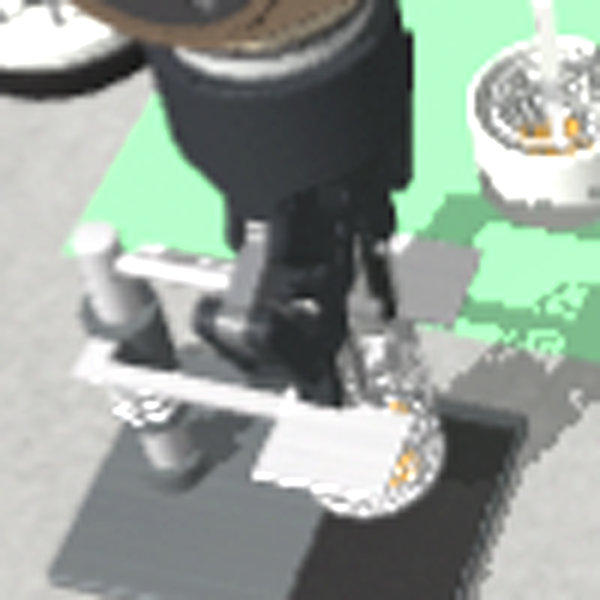

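Run:
```python
from h import *
a=load('side4');b=load('side5')
# wing outer near edge shift via wing template match
A,B=[cv2.cvtColor(x['image'],cv2.COLOR_RGB2GRAY) for x in(a,b)]
def edge(g):
    r=[]
    for u in range(227,241):
        col=g[255:285,u].astype(float); k=np.argmin(np.diff(col[3:]))+3; r.append(255+k)
    return r
print(edge(A),edge(B))
# arm back end bracket corner crop (62,345)->(75,378); predict px shift per z
for z in(.126,.113,.111,.109): print(z,np.round((proj(b,[(.559-.032,.151+.055,z),(.559+.014,.151+.055,z)])-[180,190]+.5)*6).tolist())
```

```text
[np.int64(266), np.int64(266), np.int64(266), np.int64(266), np.int64(270), np.int64(271), np.int64(268), np.int64(273), np.int64(274), np.int64(274), np.int64(274), np.int64(275), np.int64(275), np.int64(268)] [np.int64(270), np.int64(270), np.int64(270), np.int64(270), np.int64(271), np.int64(271), np.int64(271), np.int64(271), np.int64(274), np.int64(274), np.int64(275), np.int64(275), np.int64(275), np.int64(275)]
0.126 [[375.0, 472.0], [243.0, 444.0]]
0.113 [[380.0, 494.0], [250.0, 466.0]]
0.111 [[381.0, 498.0], [251.0, 469.0]]
0.109 [[382.0, 501.0], [252.0, 473.0]]
```

Emit:
send_rows(moves="0 0 0 -0.03 0 0 -0.5; 0 0 0 -0.06 0 0 -0.5; 0 0 0 -0.09 0 0 -0.5; 0 0 0 -0.12 0 0 -0.5; 0 0 0 -0.12 0 0 -0.5")

```text
time: 9.07
eef_pos: [0.5335, 0.1511, 0.0966]
tcp_rot: [1.0, 0.009, -0.001, -0.0]
contact_force: [1.2, 0.6, 3.6]
opening: 0.371
finger_force: 27.4
```

Run:
```python
from h import *
to((.559,.151,.124),1.2)
d=snap('side','side6')
o=cv2.resize(cv2.imread('pics/side6.png')[190:290,180:280],(600,600),interpolation=2)
cv2.imwrite('pics/crop7.png',np.clip(o*1.3,0,255).astype(np.uint8))
```

```text
turn [-0.      0.0004 -0.0005] shift [ 0.127   0.0026 -0.1372] at [0.5335 0.1511 0.0966] yaw/tilt [ 1.0e+00  1.3e-01 -1.8e+02] q [0.093 0.161 1.967 0.    1.016 1.646] F [1.2 0.6 3.6] op 0.371
```

View pics/crop7.png

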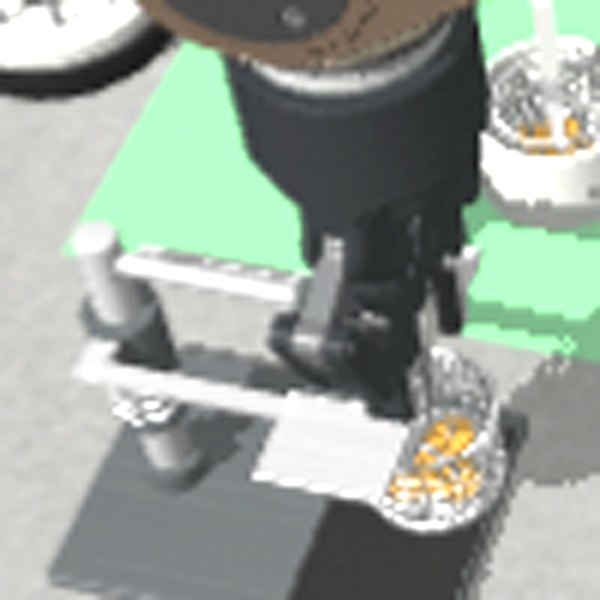

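The crop shows the basket at (440,470), drawn out with the gripper. The keeper is still down, with the wing's near corner at (253,480). That was my tenth picture, so from here I'll work from numbers only.

Emit:
send_rows(moves="0 0 0 -0.05 0 0 -0.5; 0 0 0 -0.1 0 0 -0.5; 0 0 0 -0.15 0 0 -0.5; 0 0 0 -0.2 0 0 -0.5; 0 0 0 -0.25 0 0 -0.5; 0 0 0 -0.27 0 0 -0.5; 0 0 0 -0.27 0 0 -0.5")

```text
time: 10.0
eef_pos: [0.4806, 0.15, 0.0971]
tcp_rot: [1.0, 0.009, 0.0, 0.0]
contact_force: [0.5, 0.6, -1.6]
opening: 0.371
finger_force: 24.9
```

Emit:
send_rows(moves="0 0 0 0 0 -0.12 -0.5; 0 0 0 0 0 -0.24 -0.5; 0 0 0 0 0 -0.36 -0.5; 0 0 0 0 0 -0.48 -0.5; 0 0 0 0 0 -0.6 -0.5; 0 0 0 0 0 -0.6 -0.5")

```text
time: 10.75
eef_pos: [0.4826, 0.1502, 0.2195]
tcp_rot: [1.0, 0.009, 0.003, -0.0]
contact_force: [-0.3, 0.2, -1.4]
opening: 0.371
finger_force: 25.2
```

Run:
```python
from h import *
to((.519,-.333,.217),1.0)
```

```text
turn [-0.0001 -0.0009 -0.    ] shift [0.1401 2.4186 0.0123] at [0.4826 0.1502 0.2195] yaw/tilt [   0.99   -0.32 -179.97] q [ 0.101 -0.096  1.99  -0.     1.242  1.654] F [-0.3  0.2 -1.4] op 0.371
```

Emit:
send_rows(moves="0 0 0 0 0.05 0 -0.5; 0 0 0 0 0.13 0 -0.5; 0 0 0 0 0.24 0 -0.5; 0 0 0 0 0.35 0 -0.5; 0 0 0 0 0.46 0 -0.5; 0 0 0 0.01 0.57 0 -0.5; 0 0 0 0.02 0.68 0 -0.5; 0 0 0 0.03 0.79 0 -0.5; 0 0 0 0.04 0.9 0 -0.5")

```text
time: 11.88
eef_pos: [0.4912, -0.0315, 0.2158]
tcp_rot: [1.0, 0.008, -0.001, -0.0]
contact_force: [0.6, 1.1, -1.6]
opening: 0.37
finger_force: 25.2
```

Emit:
send_rows(moves="0 0 0 0 0.11 0 -0.5; 0 0 0 0.01 0.22 0 -0.5; 0 0 0 0.02 0.33 0 -0.5; 0 0 0 0.03 0.44 0 -0.5; 0 0 0 0.04 0.55 0 -0.5; 0 0 0 0.05 0.66 0 -0.5; 0 0 0 0.06 0.77 0 -0.5; 0 0 0 0.07 0.88 0 -0.5")

```text
time: 12.88
eef_pos: [0.5091, -0.207, 0.2169]
tcp_rot: [1.0, 0.009, -0.0, -0.0]
contact_force: [-0.6, -0.1, -0.8]
opening: 0.367
finger_force: 25.2
```

Emit:
send_rows(moves="0 0 0 0.01 0.1 0 -0.5; 0 0 0 0.015 0.2 0 -0.5; 0 0 0 0.02 0.3 0 -0.5; 0 0 0 0.025 0.4 0 -0.5; 0 0 0 0.025 0.5 0 -0.5; 0 0 0 0.025 0.58 0 -0.5; 0 0 0 0.025 0.62 0 -0.5; 0 0 0 0.025 0.635 0 -0.5; 0 0 0 0.025 0.635 0 -0.5; 0 0 0 0.025 0.635 0 -0.5")

```text
time: 14.12
eef_pos: [0.5163, -0.3319, 0.217]
tcp_rot: [1.0, 0.009, -0.0, -0.0]
contact_force: [-0.6, -0.4, -1.1]
opening: 0.372
finger_force: 25.2
```

Run:
```python
from h import *
to((.519,-.333,.217),1.0)
d=snap('side','side7');t=snap('top','top7')
# brass wheels (orange) mask of the held basket in both views
for n,x in(('s',d),('t',t)):
    h=cv2.cvtColor(x['image'],cv2.COLOR_RGB2HSV); m=cv2.inRange(h,(8,120,100),(28,255,255))
    k,l,st,c=cv2.connectedComponentsWithStats(cv2.dilate(m,np.ones((3,3))))
    print(n,[(st[i].tolist(),c[i].round(1).tolist()) for i in range(1,k) if st[i][4]>25])
print('pot centre px',proj(d,[(.5195,-.3335,.045)]),'held basket bottom px',proj(d,[(.519,-.333,.167)]),proj(t,[(.519,-.333,.167)]))
```

```text
turn [-0.      0.      0.0001] shift [0.0136 0.0058 0.0002] at [ 0.5163 -0.3319  0.217 ] yaw/tilt [   1.03    0.   -179.99] q [-0.737  0.156  1.736  0.     1.25   0.816] F [-0.6 -0.4 -1.1] op 0.372
s [([366, 0, 100, 97, 7631], [417.1, 46.8]), ([242, 36, 66, 77, 3875], [275.7, 72.6]), ([0, 75, 226, 298, 7610], [98.6, 226.5]), ([306, 97, 14, 9, 73], [312.9, 101.4]), ([257, 117, 118, 20, 427], [315.5, 126.8]), ([237, 151, 20, 14, 220], [246.2, 157.7]), ([196, 153, 6, 7, 41], [198.4, 156.1]), ([594, 163, 46, 82, 1746], [619.2, 206.2]), ([181, 175, 5, 8, 40], [183.0, 178.5]), ([266, 209, 11, 8, 52], [271.4, 212.1]), ([616, 215, 24, 32, 213], [629.6, 230.1]), ([585, 222, 5, 6, 27], [587.1, 224.3]), ([116, 232, 12, 10, 100], [121.3, 236.3]), ([627, 233, 13, 15, 80], [633.7, 240.3]), ([310, 241, 13, 11, 120], [315.8, 246.0]), ([121, 252, 13, 12, 114], [126.7, 257.1]), ([613, 252, 27, 107, 1435], [629.8, 298.4]), ([609, 257, 7, 7, 29], [612.0, 260.0]), ([90, 266, 13, 12, 127], [95.8, 271.3]), ([109, 271, 12, 11, 106], [114.2, 275.6]), ([76, 285, 13, 13, 131], [81.8, 290.9]), ([268, 315, 10, 9
[... 2368 characters left out ...]
215.5]), ([45, 217, 8, 16, 87], [48.1, 224.1]), ([34, 238, 12, 104, 697], [40.6, 296.0]), ([52, 245, 7, 12, 62], [55.0, 251.3]), ([49, 306, 7, 10, 38], [52.2, 310.7]), ([58, 312, 6, 10, 44], [60.8, 316.8]), ([574, 328, 22, 72, 661], [583.1, 362.2]), ([601, 331, 39, 69, 1073], [623.9, 357.0]), ([32, 339, 5, 18, 69], [33.9, 348.2]), ([44, 339, 9, 15, 73], [48.3, 346.3]), ([621, 350, 8, 19, 85], [625.1, 358.4]), ([627, 370, 4, 10, 34], [628.4, 374.6]), ([588, 382, 8, 7, 29], [591.3, 385.5]), ([590, 392, 7, 8, 39], [593.5, 395.9]), ([599, 394, 11, 6, 56], [604.1, 396.5])]
pot centre px [[312.09300421 136.67022632]] held basket bottom px [[312.17815241 101.44127434]] [[428.59622589 154.11788581]]
```

Emit:
send_rows(moves="0 0 0 0.013 0.006 0.06 -0.5; 0 0 0 0.013 0.006 0.16 -0.5; 0 0 0 0.013 0.006 0.26 -0.5; 0 0 0 0.013 0.006 0.36 -0.5; 0 0 0 0.013 0.006 0.46 -0.5; 0 0 0 0.013 0.006 0.52 -0.5; 0 0 0 0.013 0.006 0.52 -0.5; 0 0 0 0.013 0.006 0.52 -0.5")

```text
time: 15.22
eef_pos: [0.5194, -0.3341, 0.1139]
tcp_rot: [1.0, 0.009, 0.001, 0.001]
contact_force: [0.3, -0.4, -0.5]
opening: 0.373
finger_force: 25.2
```

```bash
cat > look.py <<'E'
import sys
from h import *
to((.519,-.333,.057),1.0)
d=snap('side',sys.argv[1]);im=d['image'][100:165,285:340]
h=cv2.cvtColor(im,cv2.COLOR_RGB2HSV)
w=cv2.inRange(h,(8,120,100),(28,255,255));g=cv2.inRange(h,(45,70,60),(85,255,255));k=im.max(2)<70
for r in range(65): print(r+100,''.join('o' if w[r,c] else 'g' if g[r,c] else '#' if k[r,c] else '.' for c in range(55)))
E
python3 look.py side8
```

```text
turn [ 0.0002 -0.0002 -0.    ] shift [-0.0021 -0.0057  0.2846] at [ 0.5194 -0.3341  0.1139] yaw/tilt [ 9.9000e-01 -7.0000e-02  1.7993e+02] q [-0.736  0.266  1.806  0.     1.068  0.818] F [ 0.3 -0.4 -0.5] op 0.373
100 ooooooooooooo.oooo##############.......................
101 ooooooooooooo..ooo###############......................
102 oooooooo..oo..oooo###############......................
103 oooooooo.oo....oo.###############......................
104 ooooooooooo.......###############......................
105 oooooooooooo.......##############......................
106 ooooooooooo........####...#######......................
107 ooooooooooo.o......###....#######......................
108 ooooooooooo..........########.###......................
109 .oooooooo.o............######.##.......................
110 ....ooooo..............#####..##.......................
111 .......oo..............#####...........................
112 .......................#####...........................
113 .......................#####...........................
114 .......................#####...............
[... 2312 characters left out ...]
ggg..................ggggggggggggggggggg
154 ggggggggggggggggggg...............ggggggggggggggggggggg
155 .gggggggggggggggggggg...........ggggggggggggggggggggggg
156 ....gggggggggggggggggggg.....gggggggggggggggggggggggggg
157 .....gggggggggggggggggggggggggggggggggggggggggggggggggg
158 .......gggggggggggggggggggggggggggggggggggggggggggggggg
159 ........ggggggggggggggggggggggggggggggggggggggggggggggg
160 ........ggggggggggggggggggggggggggggggggggggggggggggggg
161 .........gggggggggggggggggggggggggggggggggggggggggggggg
162 .........gggggggggggggggggggggggggggggggggggggggggggggg
163 .........gggggggggggggggggggggggggggggggggggggggggggggg
164 .........gggggggggggggggggggggggggggggggggggggggggggggg
```

Emit:
send_rows(moves="0 0 0 0 -0.003 0.05 -0.5; 0 0 0 0 -0.003 0.1 -0.5; 0 0 0 0 -0.003 0.14 -0.5; 0 0 0 0 -0.003 0.14 -0.5")

```text
time: 15.78
eef_pos: [0.5181, -0.3323, 0.0835]
tcp_rot: [1.0, 0.009, -0.001, -0.001]
contact_force: [-0.5, -0.7, -1.7]
opening: 0.368
finger_force: 25.2
```

Emit:
send_rows(moves="0 0 0 0 0 0.04 -0.5; 0 0 0 0 0 0.08 -0.5; 0 0 0 0 0 0.11 -0.5; 0 0 0 0 0 0.11 -0.5; 0 0 0 0 0 0.11 -0.5")

```text
time: 16.4
eef_pos: [0.5189, -0.3331, 0.0632]
tcp_rot: [1.0, 0.009, 0.0, 0.0]
contact_force: [-0.4, -0.0, -0.2]
opening: 0.369
finger_force: 25.2
```

Emit:
send_rows(moves="0 0 0 0 0 0.008 -0.5; 0 0 0 0 0 0.016 -0.5; 0 0 0 0 0 0.016 -0.5; 0 0 0 0 0 0.016 -0.5")

```text
time: 16.9
eef_pos: [0.5188, -0.333, 0.0598]
tcp_rot: [1.0, 0.009, 0.0, 0.0]
contact_force: [0.0, 1.2, -1.0]
opening: 0.364
finger_force: 25.2
```

Emit:
send_rows(moves="0 0 0 0 0 0.006 -0.5; 0 0 0 0 0 0.012 -0.5; 0 0 0 0 0 0.012 -0.5; 0 0 0 0 0 0.012 -0.5")

```text
time: 17.4
eef_pos: [0.5188, -0.333, 0.0574]
tcp_rot: [1.0, 0.009, -0.0, -0.0]
contact_force: [-0.6, -0.1, -1.4]
opening: 0.37
finger_force: 25.2
```

Emit:
send_rows(moves="0 0 0 0 0 0.004 -0.5; 0 0 0 0 0 0.007 -0.5; 0 0 0 0 0 0.007 -0.5; 0 0 0 0 0 0.007 -0.5")

```text
time: 17.9
eef_pos: [0.5191, -0.3331, 0.0571]
tcp_rot: [1.0, 0.009, 0.0, 0.0]
contact_force: [-0.7, 2.2, 5.7]
opening: 0.373
finger_force: 25.8
```

Emit:
send_rows(moves="0 0 0 0 0 0.004 -0.5; 0 0 0 0 0 0.006 -0.5; 0 0 0 0 0 0.006 -0.5; 0 0 0 0 0 0.006 -0.5")

```text
time: 18.4
eef_pos: [0.5192, -0.3332, 0.057]
tcp_rot: [1.0, 0.009, 0.0, 0.0]
contact_force: [-2.5, 4.0, 10.0]
opening: 0.37
finger_force: 26.4
```

Emit:
send_rows(moves="0 0 0 0 0 -0.009 -0.5; 0 0 0 0 0 -0.009 -0.5; 0 0 0 0 0 -0.009 -0.22; 0 0 0 0 0 -0.009 -0.15; 0 0 0 0 0 -0.009 0; 0 0 0 0 0 -0.009 0.2; 0 0 0 0 0 -0.009 0.4; 0 0 0 0 0 -0.009 0.4; 0 0 0 0 0 -0.009 0.4", newtons=20)

```text
time: 19.52
eef_pos: [0.5188, -0.333, 0.0567]
tcp_rot: [1.0, 0.009, 0.0, 0.0]
contact_force: [0.7, 0.6, 0.3]
opening: 0.697
finger_force: 0.0
```

Emit:
send_rows(moves="0 0 0 0 0 -0.05 0.4; 0 0 0 0 0 -0.12 0.4; 0 0 0 0 0 -0.22 0.4; 0 0 0 0 0 -0.35 0.4; 0 0 0 0 0 -0.5 0.4; 0 0 0 0 0 -0.7 0.4; 0 0 0 0 0 -0.85 0.4; 0 0 0 0 0 -0.85 0.4; 0 0 0 0 0 -0.85 0.4")

```text
time: 20.65
eef_pos: [0.5185, -0.3327, 0.2263]
tcp_rot: [1.0, 0.009, -0.0, -0.0]
contact_force: [-0.1, 0.5, -0.3]
opening: 0.7
finger_force: 0.0
```

```bash
sed -i 's/55)))/62)))/' look.py; python3 look.py side9 | cut -c1-62
python3 - <<'E'
from h import *
a=load('side0')['image'].astype(int);b=load('side9')['image'].astype(int)
for n,r in dict(full=(180,230,250,295),cov=(150,188,262,298),loupe=(185,210,320,342),tweez=(148,178,340,372),wheel=(148,168,235,260),holder=(235,258,295,330),file=(312,340,262,345)).items():
    print(n,np.abs(a-b)[r[0]:r[1],r[2]:r[3]].mean().round(1))
E
```

```text
turn [-0.0001  0.0001 -0.    ] shift [0.003  0.0021 0.8467] at
full 8.5
cov 8.5
loupe 7.0
tweez 8.4
wheel 7.9
holder 8.1
file 7.2Traceback (most recent call last):
  File "look.py", line 7, in <module>
    for r in range(65): print(r+100,''.join('o' if w[r,c] else 'g' if g[r,c] else '#' if k[r,c] else '.' for c in range(62)))
                                    ~~~~~~~^^^^^^^^^^^^^^^^^^^^^^^^^^^^^^^^^^^^^^^^^^^^^^^^^^^^^^^^^^^^^^^^^^^^^^^^^^^^^^^^^
  File "look.py", line 7, in <genexpr>
    for r in range(65): print(r+100,''.join('o' if w[r,c] else 'g' if g[r,c] else '#' if k[r,c] else '.' for c in range(62)))
                                                   ~^^^^^
IndexError: index 55 is out of bounds for axis 1 with size 55
```

Run:
```python
from h import *
d=load('side9');im=d['image'][95:160,292:335]
h=cv2.cvtColor(im,cv2.COLOR_RGB2HSV);g=cv2.inRange(h,(45,70,60),(85,255,255))
for r in range(65): print(r+95,''.join('g' if g[r,c] else '%x'%(im[r,c].max()//16) for c in range(43)))
print('expected plate corners',proj(d,[(.5195,-.3335+y,z) for z in(.072,.117) for y in(-.016,.016)]).round(1).tolist())
```

```text
95 95a6666666776666666666666679999999999999999
96 96a6666667766666666666666699999999999999999
97 96a7666677666666666666666799999999999999999
98 a6a7667776666666666666888999999999999999999
99 a6a7677767666666666667999999999999999999999
100 a697777668c76666666889999999999999999999999
101 a668876668e87666668999999999999999999999999
102 a569766667c76666669999999999999999999999999
103 9678666666966666689999999999999999999999999
104 9678666666666886899999999999999999999999999
105 9678666666668998999999999999999999999999999
106 9677666666889999999999999999999999999999999
107 9777666668999999999999999999999999999999999
108 9778766689999999999999999999999999999999999
109 a769666899999999999999999999999999999999999
110 a86888899999999999999999999999a999999999999
111 9857999999999999999999999999999999999999999
112 9879999999999999999999999999999999999999999
113 9999999999999999999aaa999999999999999999999
114 9999999999999999999bcca99999999999999999999
115 9999999999999999999cee999999999999999999999
116 999999999999999999aded899999999999999999999
117 999999999999999999ceea899999999999999999999
1
[... 1402 characters left out ...]
gbccddddddccccbbaa9987777ggggggggggg
148 ggggggggbccdddddddcccbbaa9987777ggggggggggg
149 gggggggggccdddddddcccbbaa9987777ggggggggggg
150 gggggggggccddddddccccbbaa9987778ggggggggggg
151 gggggggggccddddddcccbbbaa988779gggggggggggg
152 ggggggggggccddddccccbbaaa98878ggggggggggggg
153 gggggggggggdddddccccbbaaa9889gggggggggggggg
154 ggggggggggggddddccccbbaa99agggggggggggggggg
155 ggggggggggggggdcccccbbbbbgggggggggggggggggg
156 gggggggggggggggggccgggggggggggggggggggggggg
157 ggggggggggggggggggggggggggggggggggggggggggg
158 ggggggggggggggggggggggggggggggggggggggggggg
159 9gggggggggggggggggggggggggggggggggggggggggg
expected plate corners [[313.4, 126.2], [310.8, 132.5], [313.4, 113.4], [310.7, 119.6]]
```

The handle plate's top runs from pixel (313,113) to (309,119), as predicted for an upright basket on the pot's floor. The robot is clear of everything, and the bystanders have not moved.

```bash
python3 -c "
from plant import ctrl
print(ctrl.sign_off())"
```

```text
the job is handed in; nothing more can be done
None
```

The basket was drawn off the peg with the keeper held down and now stands upright on the floor of the open pot; the side camera showed the checked bystanders unmoved, and the job was handed in at about 21 s.

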